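# Trim the covered reference dial with the bench supply switched on

### The arm

A 6-joint arm with a two-finger parallel gripper is mounted at the origin on the work surface. World frame = base frame: x ahead of the robot, y to its left, z up, the work surface at z = 0. Lengths are in m, angles in rad, forces in N, time in s.
With the tool pointing down it reaches from about 0.3 to 0.775 m from the base axis. Payload 14.6 kg.
Tool frame: the origin (TCP) lies at the very end of the fingers, on their centre line; the grasp point (between the pads) lies 19 mm behind it; z points along the fingers, y is the direction in which the jaws open and shut (so a half turn about z gives the same grasp; the last joint's range is limited). The gripper opens to 85 mm and grips with 20 to 120 N. Pads are 22 mm wide; open, the fingers measure 114 mm over their backs; the gripper's body (76 mm by 85 mm) begins 54 mm behind the grasp point. The pads swing forward as they close: fully open they stand 13 mm farther back than shut.
Start: joints at [1.066, 0.3, 1.521, -0, 1.321, -0.067], TCP at [0.233, 0.498, 0.231] pointing down, gripper open.
Joint ranges: [-3.03, 3.03], [-0.79, 2.21], [0.23, 2.52], [-1.04, 4.18], [0, 3.07], [-2.55, 2.55]. Speed limits (rad/s): [2.22, 2.22, 2.57, 3.14, 3.14, 3.14].

### API

Orientations are given as a rotation vector (axis times angle).
In Python, from plant import env, eyes, search_frame, place_of gives the robot as it stands.
- The arm moves only by the tool send_rows, never from a script. Its argument "steps" is a list of rows, each a list of 7 numbers: the shift along the tool's x, y, z in m, then the turn, a rotation vector about the tool's x, y, z in rad, then the finger opening in m, from 0 to 0.0854. In form: [[x, y, z, ax, ay, az, grip], ...]. A call has exactly 10 rows; each row is the pose to reach, as a shift and turn from the pose measured when the call began, along the tool's axes at that moment; what a row does not reach only later rows make up. A row lasts 1/10 s, in which the tool goes at most 50 mm and 8.59 degrees, less where a joint would pass 70% of its speed; a pose out of reach is approached as far as the arm can. A call with a gripper value outside its range is refused whole. The fingers move at their own pace and stop on an object; the grip force is fixed at half the most. Time passes only in rows, so rows that repeat a pose let the fingers close, or fill a call up. It gives the time, the measured TCP pose, the force and the opening at its end, in the units of the state.
- env.sense(): the state, without advancing time (a new reading comes with each control period).
- eyes.camera(name): name is "scene" or "top" or "wrist"; returns a dict with "frame" (384x512x3 uint8, blue, green, red), "fov_y" (degrees; the focal length in pixels is half the picture's height over the tangent of half this angle, whatever the lens; pixels are square), "cx", "cy" (the principal point, pixels), "eye" and "attitude" of the camera in the world; the wrist camera has in their place "hand_eye" (4x4, takes a point from camera to tool coordinates, whose origin is the TCP and whose axes are the flange's). Camera axes: x right, y down, z forward; pixel columns grow to the right and rows downward; lengths in m; the calibration is good to about 2 mm. A picture is of the moment at which its call begins: read the wrist's pose just before it. There is no depth.
- env.close_job(): hands the job in, once; it reports no verdict.
Trained networks look in a picture, given as the dict that the camera call returned (one of the last four; its "shot" number tells which), for a name from the list of things; names that differ only in an ending like _2 or _b are one class to them, and where a whole thing is asked for, a point or a joint stands for the part that bears it (a point fixed in the world has none). Each returns a list of dicts, best first, with "conf" (0 to 1); they miss things now and then, are a little off and sometimes report something else, mostly with a low value. They report only what shows in the picture. A call takes as long as a camera call. They do not tell look-alikes from the thing itself.
- search_frame(picture, name): "location" ([x, y, z] in m, in world coordinates, good to about 4 mm: the middle of the surface that is visible of it).
- place_of(picture, name): "location" ([x, y, z] in m, in world coordinates, good to about 4 mm: a listed point, or the origin of a listed thing).
The state is a dict: "time_s": time; "joint_pos": joint angles; "qd": joint speeds; "effort": joint torques, N m; "eef_pos": TCP position; "eef_rot": TCP orientation; "ft_force": force on the tool from outside, world axes, zero at the start; "torque": the same for the moment, N m; "opening": finger opening in m.
Only numpy, scipy, OpenCV 4.12 (cv2) and the standard library are available. Lean on these libraries where they do the work, as an engineer would, in place of code of your own. Each camera call takes 0.05 s, during which the arm holds its last target.

### The job

Switch the bench on by pulling the knob on the front of the switch box straight out to its on position. With it on, swing the clear hood on the reference unit up and back so that it stays open, and turn the dial beneath it until its pointer lines up with the index mark; then push the knob fully in again to switch off. Leave the hood open and the dial on its mark, and do not push the other things on the bench about.

Things in the scene. Friction and masses are not known exactly. Their poses are not given: they have to be found in the camera images.
- switch_box: white metal box fixed to the bench, 130 deep (x) x 150 wide (y) x 95 high, rubber feet; a push-pull knob stands out level from its front. Origin under its centre; its own +x points from its front to its back, z up. It may stand left or right of the reference unit
- knob_head (a point): middle of the knob's black round head (46 diameter, 26 long along its axis, on a steel stem 18 diameter). The axis is level, 58 above the bench; axes as the switch box: the knob pulls straight out along -x, goes in along +x. Pushed in, the middle of the head stands 58 in front of the box's front; the bare stem between head and box is 45 long. It moves with the knob
- pull_knob (a joint): travel of the push-pull knob in m: 0 pushed fully in (off), 0.030 at its outer stop (on). An over-centre spring holds it at either end: about 7 N to start it, nothing at half way, after which it snaps to the far end by itself
- reference_unit: white metal box fixed to the bench, 200 deep (x) x 160 wide (y), flat top 60 above the bench. On top, a dial under a clear hood. Origin under its centre; its own +x points from its front to its back, z up
- hood_hinge (a point): middle of the hood's hinge line, at the back edge of the unit's top: 95 behind (+x) the unit's origin, 60 above the bench; the line runs along the unit's y. Axes as the unit
- hood_tongue (a point): grip point on the hood's grey lifting tongue, a bar 14 wide (y), 10 thick and 47 long that juts forward from the top of the hood's front, in the hood's middle; this point is 31 in front of the hood's front wall and, closed, 42 above the unit's top, 181 in front of the hinge. The hood is clear plastic with grey edges, 150 x 116 x 48 high, walls 4, open below, 0.16 kg. The point and its axes turn with the hood (closed: axes as the unit)
- hood (a joint): angle of the hood in rad: 0 closed, grows as its front rises and swings back about the hinge (a turn about the unit's +y), stop at 1.95. Below about 1.2 it falls shut, past that it falls back against its stop by itself and stays there (slowly, about 1 s)
- dial_grip (a point): point on the dial's upright axis, 24 above the unit's top, where its black bar grip is taken: the bar is 60 long, 14 thick and stands from 7 to 34 above the unit's top. Its own -x is the way the pointer end (pointed end with a white line) points. The dial lies 10 behind (+x) the unit's origin, 85 in front of the hinge
- dial (a joint): angle of the dial in rad: 0 when its pointer points at the index mark (straight to the front of the unit), grows clockwise seen from above; range -0.6 to 1.4; it starts between 0.5 and 1.0 and stays where it is left (about 0.05 N m to turn)
- index_mark (a point): the index mark: a dark raised block 14 x 6 x 5 on the unit's top, in front of the dial, 46 from its axis; the point is on its upper face
- multimeter: bystander: hand-held multimeter lying flat, 150 x 75 x 34; origin under its centre
- screwdriver: bystander: screwdriver lying flat, 190 long; origin under its centre
- mug: bystander: white mug, 80 across, 90 high; origin under its centre
- tape_roll: bystander: black tape roll lying flat, 90 across, 24 high; origin under its centre
- adapter: bystander: black adapter block, 100 x 60 x 36; origin under its centre
- parts_tray: bystander: grey divided tray, 170 x 120 x 40; origin under its centre
- grease_jar: bystander: small closed jar, 50 across, 55 high, behind the two boxes; origin under its centre
Mind the look-alikes: they are no part of the job. What is shaped like the switch_box but blue or green is not meant.

How it is judged:
By the outcome, as a careful person would: the job done as asked, in the order asked, and still so for the second after the job is handed in, with the robot touching nothing.
It also fails if it takes over 72 s, if anything falls off the work surface, if the arm or the gripper's body presses on something with over 40 N, if the wrist force passes 120 N, or if a joint passes its speed limit or range.

## Working session

There is one attempt and no reset: what is moved stays moved. The work goes in short steps, Python scripts to look and compute and a tool call to move; the robot and the scene stay as the last step left them, time stands still between calls to the robot, and variables do not carry over. Pictures are saved under pics/ and viewed, and the job is handed in when it is done.

Besides the shell and the picture viewer there is one more tool, called as name(argument=value, ...) on one line, values as JSON. send_rows: Moves the arm, as the interface text tells. Its arguments: {"type":"object","properties":{"steps":{"type":"array"}},"required":["steps"]}

```bash
ls; mkdir -p pics
cat > h.py <<'E'
import numpy as np,cv2
from scipy.spatial.transform import Rotation as R
from plant import env,eyes,search_frame,place_of
np.set_printoptions(precision=4,suppress=True)
E
python3 - <<'E'
from h import *
s=env.sense();print(s)
for n in ["scene","top"]:
    p=eyes.camera(n);cv2.imwrite(f"pics/{n}0.png",p["frame"])
    print({k:v for k,v in p.items() if k!="frame"})
    for t in ["switch_box","knob_head","reference_unit","hood_hinge","hood_tongue","dial_grip","index_mark","multimeter","screwdriver","mug","tape_roll","adapter","parts_tray","grease_jar"]:
        print(t,[(np.round(d["location"],3).tolist(),round(d["conf"],2)) for d in place_of(p,t)[:3]])
print(env.sense()["time_s"])
E
```

```text
pics
{'time_s': 0.0, 'joint_pos': array([ 1.0664,  0.3005,  1.5216,  0.    ,  1.3207, -0.0666]), 'qd': array([-0.002 ,  0.001 ,  0.0016,  0.0018,  0.0012, -0.0019]), 'effort': array([ -0.0013, -54.3504, -36.1787,  -0.0001,   0.0041,   0.    ]), 'eef_pos': array([0.2331, 0.4979, 0.2307]), 'eef_rot': array([-0.6822, -3.0663,  0.0018]), 'ft_force': array([-0.2691, -0.4396, -0.317 ]), 'torque': array([-0.0622, -0.0492,  0.0187]), 'opening': 0.0852946672138047}
{'fov_y': 45.82189787490127, 'cx': 253.55758216164966, 'cy': 188.53141310707892, 'eye': array([1.1107, 0.5138, 1.2325]), 'attitude': array([-1.092 , -2.5774,  0.7776]), 'shot': 1}
switch_box [([0.285, -0.406, -0.003], 0.96), ([0.365, 0.203, -0.002], 0.73), ([0.63, -0.168, -0.001], 0.72)]
knob_head [([0.243, 0.182, 0.055], 0.65), ([0.511, -0.158, 0.06], 0.54), ([0.163, -0.426, 0.056], 0.48)]
reference_unit [([0.628, 0.181, -0.007], 0.86)]
hood_hinge [([0.723, 0.201, 0.063], 0.9), ([0.627, 0.183, 0.0], 0.52)]
hood_tongue [([0.544, 0.164, 0.104], 0.75)]
dial_grip []
index_mark [([0.597, 0.173, 0.071], 0.9)]
multimeter [([0.447, 0.008,
[... 443 characters left out ...]
489,  2.092 , -0.2216]), 'shot': 2}
switch_box [([0.632, -0.168, 0.0], 0.98), ([0.363, 0.204, -0.003], 0.95), ([0.284, -0.41, 0.002], 0.61)]
knob_head [([0.506, -0.163, 0.058], 0.67), ([0.159, -0.427, 0.055], 0.63), ([0.238, 0.181, 0.054], 0.58)]
reference_unit [([0.63, 0.181, 0.002], 0.59)]
hood_hinge [([0.646, -0.004, 0.002], 0.59)]
hood_tongue [([0.546, 0.161, 0.104], 0.78)]
dial_grip []
index_mark [([0.591, 0.173, 0.066], 0.6)]
multimeter []
screwdriver [([0.65, -0.002, 0.001], 0.61)]
mug [([0.447, 0.408, -0.0], 0.75)]
tape_roll [([0.469, -0.48, -0.002], 0.83)]
adapter [([0.64, -0.46, 0.002], 0.72)]
parts_tray [([0.662, 0.444, -0.0], 0.56)]
grease_jar [([0.802, -0.012, 0.002], 0.64)]
1.5
```

```bash
python3 -c "
import cv2
for n in ['scene','top']:
    i=cv2.imread(f'pics/{n}0.png');cv2.imwrite(f'pics/{n}0b.png',cv2.resize(i,(800,600),interpolation=2))"
```

```text
(no output)
```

View pics/scene0b.png

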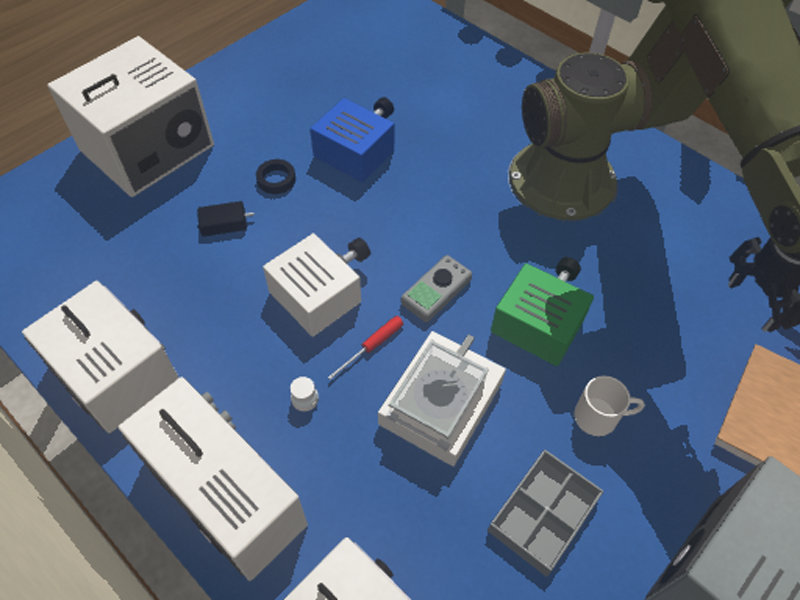

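View pics/top0b.png

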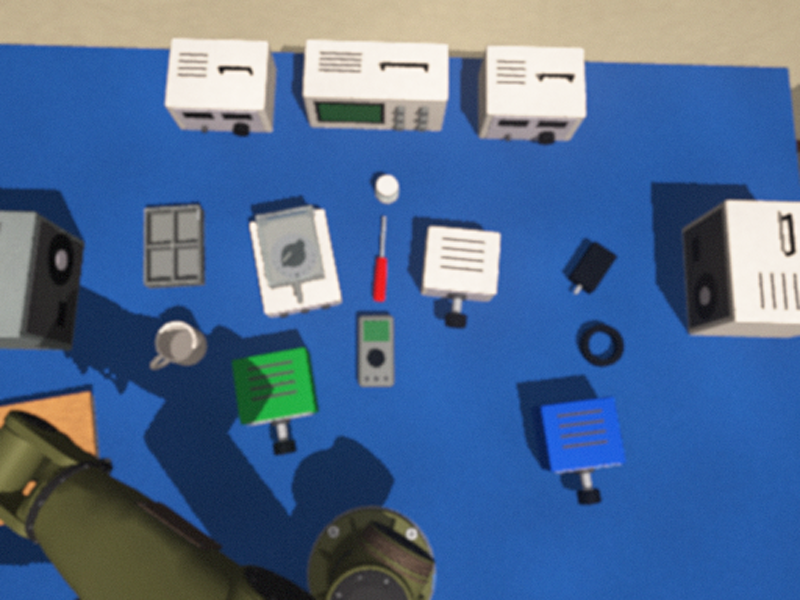

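The white switch box is at (0.63,-0.17) with its knob toward the robot, at (456,312) in the enlarged top view. The reference unit is at (0.63,0.18) with its hood closed. The green and blue boxes are look-alikes. Next I'll measure the yaws from the top picture.

```bash
cat >> h.py <<'E'
def pose(s=None):
    s=s or env.sense()
    return np.array(s["eef_pos"]),R.from_rotvec(s["eef_rot"])
def cam(n):
    p0=pose()
    p=eyes.camera(n)
    if n=="wrist":
        H=np.array(p["hand_eye"]); p["C"]=p0[1].as_matrix()@H[:3,:3]; p["E"]=p0[1].apply(H[:3,3])+p0[0]
    else:
        p["C"]=R.from_rotvec(p["attitude"]).as_matrix(); p["E"]=np.array(p["eye"])
    p["f"]=p["frame"].shape[0]/2/np.tan(np.radians(p["fov_y"])/2)
    return p
def back(p,u,v,z):
    d=p["C"]@np.array([(u-p["cx"])/p["f"],(v-p["cy"])/p["f"],1]); return p["E"]+d*(z-p["E"][2])/d[2]
def proj(p,X):
    q=p["C"].T@(np.asarray(X,float)-p["E"]); return np.array([p["cx"]+p["f"]*q[0]/q[2],p["cy"]+p["f"]*q[1]/q[2]])
def down(yaw,pitch=0.0):
    """tool z down, tilted forward by pitch toward heading yaw; tool y along horizontal left (yaw+90) or its negative"""
    z=np.array([np.sin(pitch)*np.cos(yaw),np.sin(pitch)*np.sin(yaw),-np.cos(pitch)])
    y=np.array([-np.sin(yaw),np.cos(yaw),0])
    return z,y
def rel(pos,yaw,pitch=0.0,grasp=False):
    p,r=pose(); best=None
    z,y=down(yaw,pitch)
    for s in (1,-1):
        yy=s*y; xx=np.cross(yy,z); T=R.from_matrix(np.c_[xx,yy,z]); d=(r.inv()*T)
        if best is None or d.magnitude()<best[0]: best=(d.magnitude(),d)
    pos=np.array(pos,float)-(0.019*z if grasp else 0)
    sh=r.inv().apply(pos-p)
    print("shift",sh.round(4),"rot",best[1].as_rotvec().round(4),"deg",round(np.degrees(best[0]),1))
    return sh,best[1].as_rotvec()
def save(p,name,crop=None,s=1.5):
    f=p["frame"]
    if crop: f=f[crop[1]:crop[3],crop[0]:crop[2]]
    cv2.imwrite(f"pics/{name}.png",cv2.resize(f,None,fx=s,fy=s,interpolation=cv2.INTER_CUBIC))
E
python3 - <<'E'
from h import *
s=env.sense(); p,r=pose(s); print(r.as_matrix())
c=cam("top")
k=512/800
for a,z in [(((428,227),(500,233),(498,300),(421,295)),.095),(((249,217),(325,208),(341,304),(268,315)),.06)]:
    P=[back(c,u*k,v*k,z) for u,v in a]; print(np.array(P))
    for i in range(4):
        d=P[(i+1)%4]-P[i]; print(np.linalg.norm(d).round(3), np.arctan2(d[1],d[0]).round(3))
save(c,"topc",(140,110,340,220),4)
rel((0.508,-0.16,0.22),-0.05)
E
```

```text
[[-0.9057  0.424   0.    ]
 [ 0.424   0.9057  0.    ]
 [ 0.      0.     -1.    ]]
[[ 0.6968 -0.098   0.095 ]
 [ 0.6882 -0.2479  0.095 ]
 [ 0.5465 -0.2429  0.095 ]
 [ 0.5525 -0.0858  0.095 ]]
0.15 -1.628
0.142 3.106
0.157 1.533
0.145 -0.084
[[0.7183 0.282  0.06  ]
 [0.7431 0.121  0.06  ]
 [0.5355 0.0785 0.06  ]
 [0.5082 0.2287 0.06  ]]
0.163 -1.418
0.212 -2.94
0.153 1.751
0.217 0.249
shift [-0.5279 -0.4795  0.0113] rot [ 0.      0.     -0.3878] deg 22.2
```

View pics/topc.png

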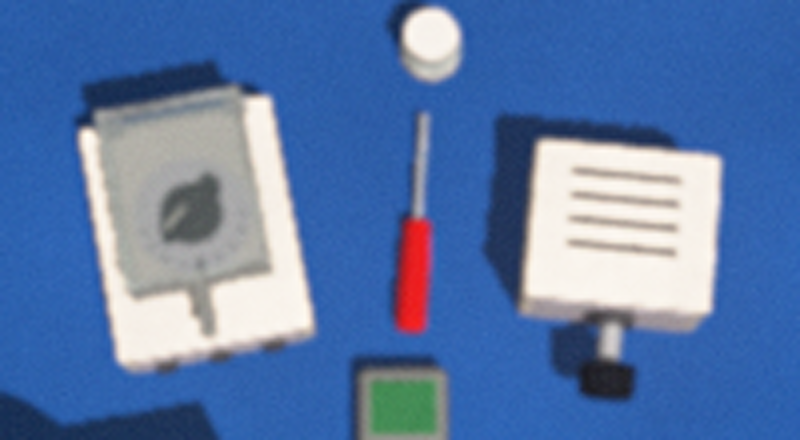

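send_rows(steps=[[-0.036,-0.032,0.001,0,0,-0.026,0.085],[-0.072,-0.064,0.002,0,0,-0.052,0.085],[-0.108,-0.096,0.003,0,0,-0.078,0.085],[-0.144,-0.128,0.004,0,0,-0.104,0.085],[-0.18,-0.16,0.005,0,0,-0.13,0.085],[-0.215,-0.193,0.006,0,0,-0.156,0.085],[-0.25,-0.226,0.007,0,0,-0.182,0.085],[-0.284,-0.258,0.008,0,0,-0.208,0.085],[-0.318,-0.29,0.009,0,0,-0.234,0.085],[-0.352,-0.32,0.01,0,0,-0.26,0.085]])

```text
time_s: 2.55
eef_pos: [0.4166, 0.0571, 0.2216]
eef_rot: [0.277, 3.128, 0.0]
ft_force: [1.5, 1.1, 0.3]
opening: 0.0849
```

```bash
python3 -c "
from h import *
print(env.sense());rel((0.508,-0.16,0.22),-0.055)"
```

```text
{'time_s': 2.55, 'joint_pos': array([ 0.049 ,  0.0154,  1.8739,  0.    ,  1.2514, -1.3449]), 'qd': array([-1.0384,  0.258 , -0.2362, -0.0033, -0.0265, -1.29  ]), 'effort': array([  7.3285, -39.9128, -32.3448,  -0.1052,   0.2342,   2.5902]), 'eef_pos': array([0.4166, 0.0571, 0.2216]), 'eef_rot': array([0.2774, 3.1285, 0.0002]), 'ft_force': array([1.5417, 1.0627, 0.3029]), 'torque': array([ 0.0712, -0.036 , -0.0345]), 'opening': 0.08494141931539159}
shift [-0.1281 -0.1976  0.0016] rot [ 0.0002  0.0008 -0.1219] deg 7.0
```

send_rows(steps=[[-0.025,-0.04,0,0,0,-0.025,0.085],[-0.05,-0.08,0,0,0,-0.05,0.085],[-0.077,-0.12,0,0,0,-0.075,0.085],[-0.1,-0.155,0,0,0,-0.1,0.085],[-0.12,-0.185,0.001,0,0,-0.12,0.085],[-0.128,-0.198,0.002,0,0,-0.122,0.085],[-0.128,-0.198,0.002,0,0,-0.122,0.085],[-0.128,-0.198,0.002,0,0,-0.122,0.085],[-0.128,-0.198,0.002,0,0,-0.122,0.085],[-0.128,-0.198,0.002,0,0,-0.122,0.085]])

```text
time_s: 3.55
eef_pos: [0.5077, -0.1593, 0.22]
eef_rot: [0.084, 3.139, -0.0]
ft_force: [-0.3, -0.2, 0.0]
opening: 0.0848
```

```bash
python3 -c "
from h import *
print(env.sense()['joint_pos'])
c=cam('wrist');save(c,'w1')
for i in range(2):
  for t in ['switch_box','knob_head']:
    print(t,[(np.round(d['location'],4).tolist(),round(d['conf'],2)) for d in place_of(c,t)[:3]])
b=np.array([0.631,-0.168,0]);y=-0.055;Rz=R.from_euler('z',y)
for q in [(-.065,-.075,.095),(-.065,.075,.095),(-.123,0,.058),(-.136,0,.081),(-.11,0,.081)]: print(q,proj(c,b+Rz.apply(q))*1.5)
rel((0.508,-0.16,0.22),-0.055)
"
```

```text
[-0.3731  0.2689  1.5875  0.0005  1.2838 -1.8903]
switch_box [([0.6308, -0.1707, 0.0014], 0.94)]
knob_head [([0.5077, -0.1621, 0.0533], 0.6)]
switch_box [([0.6308, -0.1707, 0.0014], 0.94)]
knob_head [([0.5077, -0.1621, 0.0533], 0.6)]
(-0.065, -0.075, 0.095) [257.9822 368.556 ]
(-0.065, 0.075, 0.095) [500.4068 369.0077]
(-0.123, 0, 0.058) [379.5522 263.7399]
(-0.136, 0, 0.081) [379.418  251.4767]
(-0.11, 0, 0.081) [379.3825 292.6178]
shift [-0.0002  0.0001 -0.0002] rot [0.0001 0.001  0.0004] deg 0.1
```

View pics/w1.png

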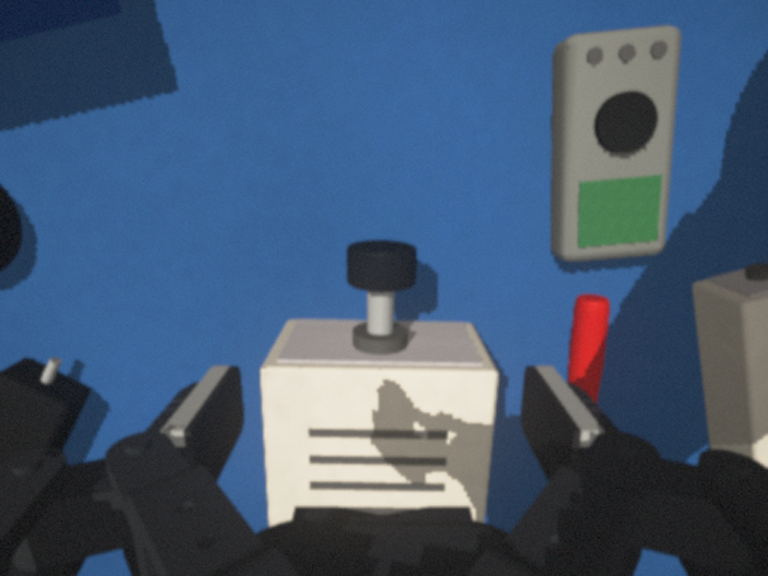

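Projected model fits the picture within about 1 mm (knob head at (381,262), box front corners at (262,367) and (498,370)). Descending onto the knob.

send_rows(steps=[[0,-0.002,0.03,0,0,0.004,0.085],[0,-0.002,0.06,0,0,0.007,0.085],[0,-0.002,0.09,0,0,0.007,0.085],[0,-0.002,0.12,0,0,0.007,0.085],[0,-0.002,0.15,0,0,0.007,0.085],[0,-0.002,0.17,0,0,0.007,0.085],[0,-0.002,0.183,0,0,0.007,0.085],[0,-0.002,0.183,0,0,0.007,0.085],[0,-0.002,0.183,0,0,0.007,0.07],[0,-0.002,0.183,0,0,0.007,0.055]])

```text
time_s: 4.8
eef_pos: [0.5085, -0.1623, 0.038]
eef_rot: [0.097, 3.137, -0.001]
ft_force: [-0.6, 0.1, 0.2]
opening: 0.0588
```

send_rows(steps=[[0,0,0,0,0,0,0.048],[0,0,0,0,0,0,0.044],[0,0,0,0,0,0,0.04],[0,0,0,0,0,0,0.035],[0,0,0,0,0,0,0.035],[0,0,0,0,0,0,0.035],[0,0,0,0,0,0,0.035],[0,0,0,0,0,0,0.035],[0,0,0,0,0,0,0.035],[0,0,0,0,0,0,0.035]])

```text
time_s: 5.8
eef_pos: [0.5087, -0.1603, 0.0393]
eef_rot: [0.097, 3.137, 0.004]
ft_force: [-4.6, 20.3, 13.9]
opening: 0.0445
```

```bash
python3 -c "
from h import *
s=env.sense();print(s['time_s'],s['ft_force'],s['torque'],s['opening'],s['eef_pos'],R.from_rotvec(s['eef_rot']).as_matrix())
rel((0.508-.030,-0.161+.0018,0.037),-0.062)
"
```

```text
5.8 [-4.5982 20.3022 13.8692] [ 3.4011  0.6652 -0.3016] 0.0445484796511935 [ 0.5087 -0.1603  0.0393] [[-0.9981  0.0617  0.003 ]
 [ 0.0617  0.9981  0.0022]
 [-0.0029  0.0024 -1.    ]]
shift [ 0.0307 -0.0008  0.0022] rot [0.0024 0.0029 0.0002] deg 0.2
```

send_rows(steps=[[0,0.002,-0.001,0,0,0,0.035],[0.003,0.002,-0.001,0,0,0,0.035],[0.007,0.002,-0.001,0,0,0,0.035],[0.011,0.002,-0.001,0,0,0,0.035],[0.015,0.002,-0.001,0,0,0,0.035],[0.019,0.002,-0.001,0,0,0,0.035],[0.023,0.002,-0.001,0,0,0,0.035],[0.027,0.002,-0.001,0,0,0,0.035],[0.03,0.002,-0.001,0,0,0,0.035],[0.03,0.002,-0.001,0,0,0,0.035]])

```text
time_s: 6.8
eef_pos: [0.4786, -0.1576, 0.0398]
eef_rot: [0.099, 3.136, 0.002]
ft_force: [4.5, -12.8, -17.8]
opening: 0.0445
```

send_rows(steps=[[0,0,0,0,0,0,0.055],[0,0,0,0,0,0,0.065],[0,0,0,0,0,0,0.075],[0,0,0,0,0,0,0.085],[0,0,0,0,0,0,0.085],[0,0,-0.03,0,0,0,0.085],[0,0,-0.07,0,0,0,0.085],[0,0,-0.11,0,0,0,0.085],[0,0,-0.14,0,0,0,0.085],[0,0,-0.15,0,0,0,0.085]])

```text
time_s: 7.8
eef_pos: [0.4789, -0.158, 0.193]
eef_rot: [0.099, 3.132, -0.001]
ft_force: [-0.4, -1.2, -0.2]
opening: 0.0849
```

```bash
python3 -c "
from h import *
print(env.sense()['eef_pos'])
c=cam('wrist');save(c,'w2')
b=np.array([0.631,-0.167,0]);y=-0.063;Rz=R.from_euler('z',y)
for q in [(-.065,-.075,.095),(-.065,.075,.095),(-.136,0,.081),(-.11,0,.081),(-.166,0,.081),(-.14,0,.081)]: print(q,proj(c,b+Rz.apply(q))*1.5)
print(place_of(c,'knob_head')[:1])
"
```

```text
[ 0.4789 -0.158   0.193 ]
(-0.065, -0.075, 0.095) [254.4827 432.7416]
(-0.065, 0.075, 0.095) [512.3057 432.9491]
(-0.136, 0, 0.081) [383.5516 309.5324]
(-0.11, 0, 0.081) [383.464  351.7096]
(-0.166, 0, 0.081) [383.6588 257.884 ]
(-0.14, 0, 0.081) [383.5655 302.8364]
[{'location': [0.4765, -0.1606, 0.0574], 'conf': 0.84}]
```

View pics/w2.png

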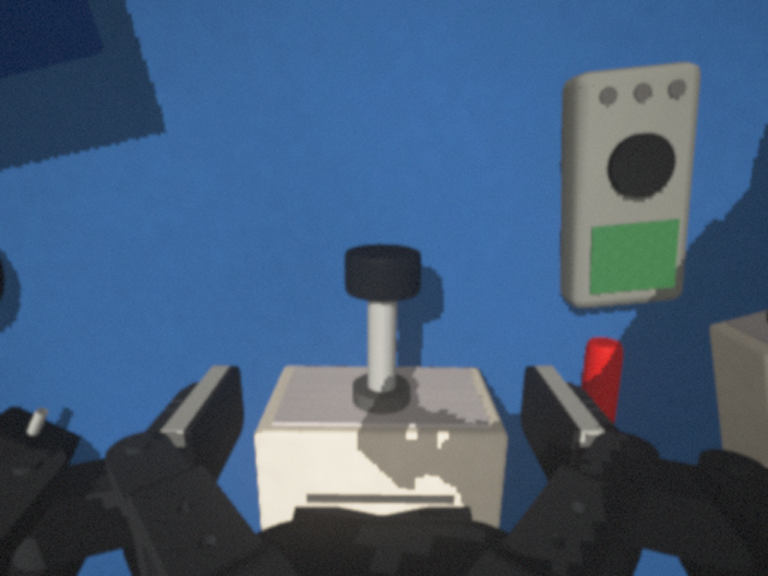

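The knob now stands out: its head is at (383,272) with a long bare stem, and place_of gives (0.4765,-0.161). Next is the hood, with the tool tilted forward.

```bash
python3 -c "
from h import *
print(env.sense()['joint_pos'])
G=np.array([0.545,0.1625,0.102]); yaw=.214
z,y=down(yaw,.7)
print(G-.1*z)
rel(G-.11*z,yaw,.7)
"
```

```text
[-0.3923  0.2329  1.7041  0.0025  1.1991 -1.9009]
[0.482  0.1488 0.1785]
shift [0.022  0.3044 0.0046] rot [-0.0973 -0.6896 -0.2654] deg 42.7
```

send_rows(steps=[[0.002,0.03,-0.02,-0.005,-0.034,-0.013,0.085],[0.004,0.06,-0.02,-0.01,-0.08,-0.03,0.085],[0.006,0.09,-0.02,-0.02,-0.15,-0.06,0.085],[0.008,0.125,-0.02,-0.033,-0.23,-0.09,0.085],[0.01,0.16,-0.02,-0.045,-0.32,-0.125,0.085],[0.013,0.195,-0.02,-0.06,-0.42,-0.165,0.085],[0.016,0.23,-0.02,-0.072,-0.51,-0.2,0.085],[0.019,0.265,-0.01,-0.085,-0.6,-0.23,0.085],[0.022,0.295,0,-0.097,-0.69,-0.265,0.085],[0.022,0.304,0.004,-0.097,-0.69,-0.265,0.085]])

```text
time_s: 8.9
eef_pos: [0.4731, 0.1489, 0.183]
eef_rot: [-0.265, 2.432, 0.097]
ft_force: [0.7, -0.1, 0.8]
opening: 0.085
```

send_rows(steps=[[0,0,0,0,0,0,0.085],[0,0,0,0,0,0,0.085],[0,0,0,0,0,0,0.085],[0,0,0,0,0,0,0.085],[0,0,0,0,0,0,0.085],[0,0,0,0,0,0,0.085],[0,0,0,0,0,0,0.085],[0,0,0,0,0,0,0.085],[0,0,0,0,0,0,0.085],[0,0,0,0,0,0,0.085]])

```text
time_s: 9.9
eef_pos: [0.473, 0.1489, 0.183]
eef_rot: [-0.266, 2.432, 0.097]
ft_force: [0.7, -0.5, -0.5]
opening: 0.0848
```

```bash
python3 -c "
from h import *
print(env.sense()['joint_pos'])
G=np.array([0.545,0.1625,0.102]); yaw=.214
z,y=down(yaw,.7)
rel(G-.11*z,yaw,.7)
c=cam('wrist');save(c,'w3')
c2=cam('scene')
for n in ['hood_tongue','hood_hinge','index_mark','reference_unit','dial_grip']:
  for q in (c,c2): print(n,[(np.round(d['location'],4).tolist(),round(d['conf'],2)) for d in place_of(q,n)[:2]])
o=np.array([0.629,0.181,0]);Rz=R.from_euler('z',yaw)
for q in [(-.1,-.08,.06),(-.1,.08,.06),(.1,.08,.06),(.1,-.08,.06),(-.086,0,.102),(-.102,.007,.107),(-.102,-.007,.107),(-.036,0,.065)]: print(q,proj(c,o+Rz.apply(q))*1.5)
"
```

```text
[ 0.2373 -0.0431  2.1799 -0.042   0.3073 -1.5157]
shift [-0.0038 -0.002  -0.0009] rot [ 0.0023 -0.0021  0.0028] deg 0.2
hood_tongue [([0.5457, 0.1634, 0.1043], 0.88), ([0.5931, 0.1753, 0.0634], 0.6)]
hood_tongue [([0.5388, 0.1637, 0.1025], 0.9), ([0.6272, 0.183, -0.004], 0.62)]
hood_hinge []
hood_hinge [([0.7267, 0.1998, 0.061], 0.86)]
index_mark [([0.5933, 0.1724, 0.062], 0.79)]
index_mark [([0.5948, 0.1691, 0.0654], 0.69)]
reference_unit [([0.6259, 0.1783, 0.001], 0.91)]
reference_unit [([0.6288, 0.1817, -0.0034], 0.88)]
dial_grip []
dial_grip []
(-0.1, -0.08, 0.06) [240.7409 217.4833]
(-0.1, 0.08, 0.06) [516.5788 218.2947]
(0.1, 0.08, 0.06) [464.8677 364.5868]
(0.1, -0.08, 0.06) [292.8815 364.285 ]
(-0.086, 0, 0.102) [378.5832 291.5746]
(-0.102, 0.007, 0.107) [391.95   282.6372]
(-0.102, -0.007, 0.107) [365.087  282.5723]
(-0.036, 0, 0.065) [378.8426 286.9026]
```

View pics/w3.png

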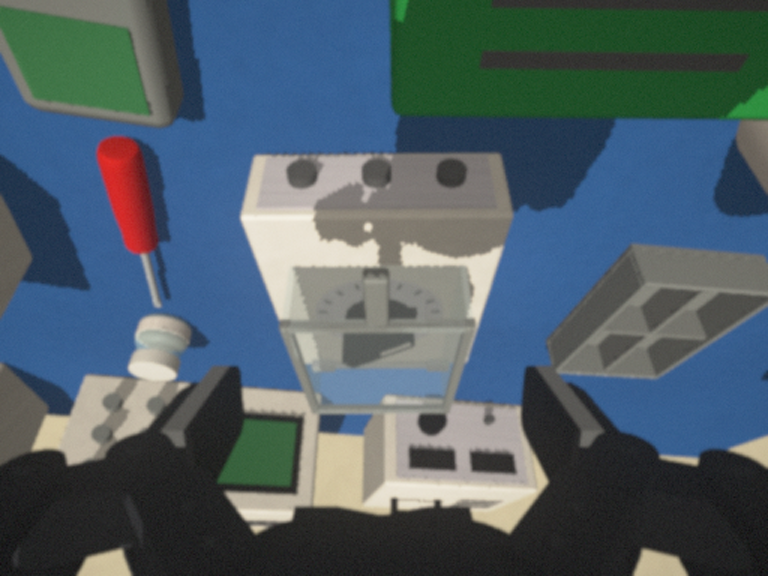

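The unit's front corners are at (242,217) and (511,215), and the tongue is at (376,285), about 1 mm from the prediction. Advancing to the tongue.

```bash
cat >> h.py <<'E'
O=np.array([0.629,0.180,0.]);YAW=.22
def U(x,y,z): return O+R.from_euler('z',YAW).apply([x,y,z])
HINGE=U(.095,0,.06)
def tongue(th,dx=0): 
    return U(.095+(-.181*np.cos(th)+.042*np.sin(th)),0,.06+.181*np.sin(th)+.042*np.cos(th))
E
python3 -c "
from h import *
G=tongue(0);print(G)
z,y=down(YAW,.7)
rel(G+.019*z,YAW,.7)
"
```

```text
[0.5451 0.1612 0.102 ]
shift [-0.0039 -0.0034  0.1279] rot [-0.0016 -0.0021 -0.0019] deg 0.2
```

send_rows(steps=[[-0.004,-0.003,0.025,0,0,-0.002,0.085],[-0.004,-0.003,0.05,0,0,-0.002,0.085],[-0.004,-0.003,0.075,0,0,-0.002,0.08],[-0.004,-0.003,0.1,0,0,-0.002,0.07],[-0.004,-0.003,0.115,0,0,-0.002,0.06],[-0.004,-0.003,0.124,0,0,-0.002,0.055],[-0.004,-0.003,0.128,0,0,-0.002,0.05],[-0.004,-0.003,0.128,0,0,-0.002,0.05],[-0.004,-0.003,0.128,0,0,-0.002,0.05],[-0.004,-0.003,0.128,0,0,-0.002,0.05]])

```text
time_s: 11.5
eef_pos: [0.557, 0.1644, 0.0882]
eef_rot: [-0.268, 2.43, 0.096]
ft_force: [-0.2, 0.8, 0.6]
opening: 0.0503
```

```bash
python3 -c "
from h import *
G=tongue(0)
z,y=down(YAW,.7)
rel(G+.019*z,YAW,.7)
c=cam('wrist');save(c,'w4')
p,r=pose();print(c['E'],proj(c,p)*1.5,proj(c,G)*1.5, env.sense()['ft_force'])
"
```

```text
shift [ 0.0005 -0.0005  0.0005] rot [-0.0016 -0.0011  0.0001] deg 0.1
[0.4146 0.1322 0.1524] [382.7598 372.8535] [381.2382 399.6234] [ 0.0946  0.7073 -0.1589]
```

View pics/w4.png

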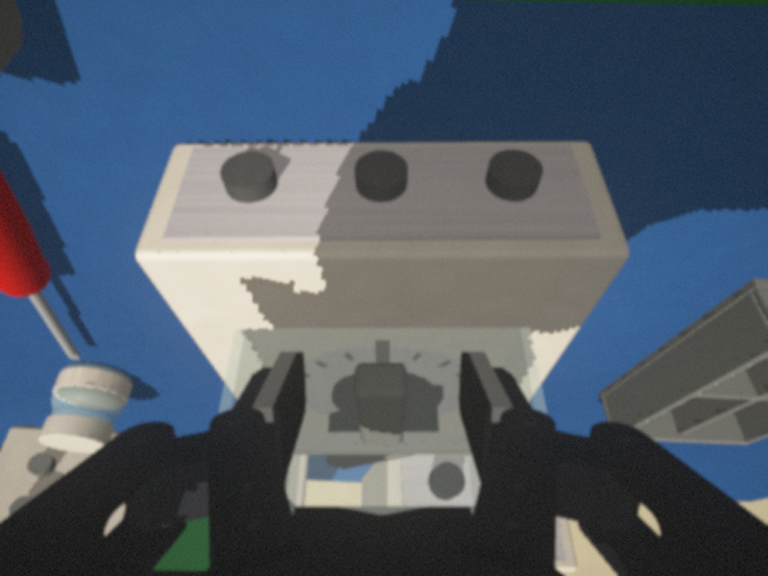

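The tongue lies centred between the pads, at (381,390). Closing the gripper.

send_rows(steps=[[0,0,0,0,0,0,0.035],[0,0,0,0,0,0,0.02],[0,0,0,0,0,0,0.008],[0,0,0,0,0,0,0.005],[0,0,0,0,0,0,0.005],[0,0,0,0,0,0,0.005],[0,0,0,0,0,0,0.005],[0,0,0,0,0,0,0.005],[0,0,0,0,0,0,0.005],[0,0,0,0,0,0,0.005]])

```text
time_s: 12.55
eef_pos: [0.557, 0.1641, 0.0884]
eef_rot: [-0.268, 2.43, 0.095]
ft_force: [-4.5, -5.0, 6.2]
opening: 0.0129
```

```bash
cat >> h.py <<'E'
def arc(ths,pits,off=0.019,g0=None):
    p,r=pose()
    for th,pi in zip(ths,pits):
        z,y=down(YAW,pi); yy=y
        T=R.from_matrix(np.c_[np.cross(yy,z),yy,z]); d=r.inv()*T
        if d.magnitude()>1.6:
            yy=-y;T=R.from_matrix(np.c_[np.cross(yy,z),yy,z]); d=r.inv()*T
        print(round(th,2),np.r_[r.inv().apply(tongue(th)+off*z-p),d.as_rotvec()].round(3).tolist())
E
python3 -c "
from h import *
s=env.sense();print(s['time_s'],s['ft_force'],s['opening'],s['joint_pos'])
ths=np.linspace(.07,.7,10);arc(ths,.7-.45*ths)
"
```

```text
12.55 [-4.5092 -5.0434  6.1531] 0.012938673641452052 [ 0.2259  0.3278  2.0342 -0.0697  0.0807 -1.4972]
0.07 [-0.009, -0.0, -0.007, -0.002, 0.031, 0.0]
0.14 [-0.02, -0.0, -0.013, -0.002, 0.062, 0.0]
0.21 [-0.031, -0.0, -0.019, -0.002, 0.094, 0.0]
0.28 [-0.042, -0.0, -0.024, -0.002, 0.125, 0.0]
0.35 [-0.054, -0.0, -0.029, -0.002, 0.157, 0.0]
0.42 [-0.066, -0.0, -0.032, -0.002, 0.188, 0.0]
0.49 [-0.078, -0.0, -0.035, -0.002, 0.22, 0.0]
0.56 [-0.091, -0.0, -0.036, -0.002, 0.251, 0.0]
0.63 [-0.103, -0.0, -0.037, -0.002, 0.283, 0.0]
0.7 [-0.115, -0.0, -0.037, -0.002, 0.314, 0.0]
```

send_rows(steps=[[-0.009,0,-0.007,0,0.031,0,0.005],[-0.02,0,-0.013,0,0.062,0,0.005],[-0.031,0,-0.019,0,0.094,0,0.005],[-0.042,0,-0.024,0,0.125,0,0.005],[-0.054,0,-0.029,0,0.157,0,0.005],[-0.066,0,-0.032,0,0.188,0,0.005],[-0.078,0,-0.035,0,0.22,0,0.005],[-0.091,0,-0.036,0,0.251,0,0.005],[-0.103,0,-0.037,0,0.283,0,0.005],[-0.115,0,-0.037,0,0.314,0,0.005]])

```text
time_s: 13.55
eef_pos: [0.6189, 0.1784, 0.19]
eef_rot: [-0.303, 2.746, 0.056]
ft_force: [1.4, 2.7, -9.5]
opening: 0.013
```

```bash
python3 -c "
from h import *
s=env.sense();print(s['time_s'],s['ft_force'],s['torque'],s['opening'],s['joint_pos'])
c=cam('scene');save(c,'s1')
ths=np.r_[np.linspace(.76,1.38,10)];arc(ths,.7-.45*ths)
"
```

```text
13.55 [ 1.4183  2.6515 -9.4827] [0.1779 1.2981 0.5267] 0.013008739135403862 [ 0.225   0.3617  1.5808 -0.0046  0.8186 -1.5631]
0.76 [-0.01, -0.001, -0.003, -0.001, 0.023, -0.0]
0.83 [-0.022, -0.001, -0.005, -0.001, 0.054, -0.0]
0.9 [-0.034, -0.001, -0.006, -0.001, 0.085, -0.0]
0.97 [-0.046, -0.001, -0.007, -0.001, 0.116, -0.0]
1.04 [-0.058, -0.001, -0.006, -0.001, 0.147, -0.0]
1.1 [-0.07, -0.001, -0.005, -0.001, 0.178, -0.0]
1.17 [-0.082, -0.001, -0.003, -0.001, 0.209, -0.0]
1.24 [-0.094, -0.001, 0.0, -0.001, 0.24, -0.0]
1.31 [-0.106, -0.001, 0.004, -0.001, 0.271, -0.0]
1.38 [-0.117, -0.001, 0.009, -0.001, 0.302, -0.0]
```

View pics/s1.png

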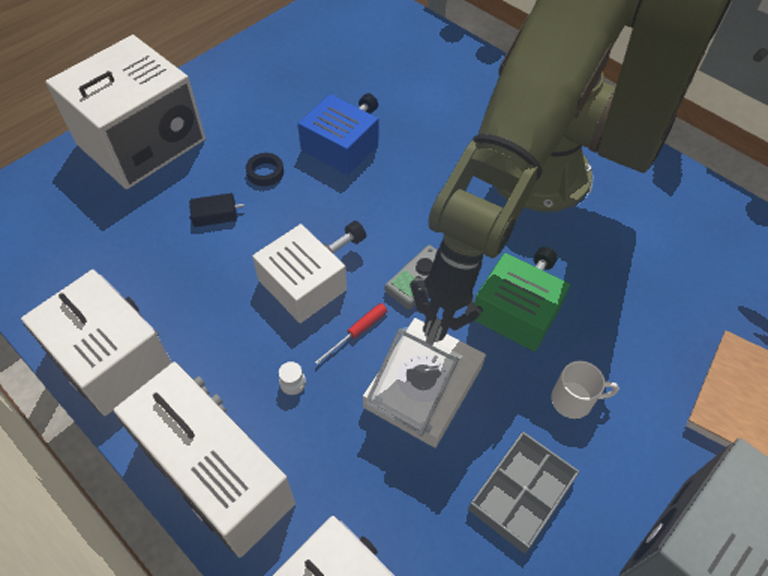

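The hood is rising, with its tongue held at (435,330). The pulled-out knob is visible at (355,235). Continuing the arc.

send_rows(steps=[[-0.01,0,-0.003,0,0.023,0,0.005],[-0.022,0,-0.005,0,0.054,0,0.005],[-0.034,0,-0.006,0,0.085,0,0.005],[-0.046,0,-0.007,0,0.116,0,0.005],[-0.058,0,-0.006,0,0.147,0,0.005],[-0.07,0,-0.005,0,0.178,0,0.005],[-0.082,0,-0.003,0,0.209,0,0.005],[-0.094,0,0,0,0.24,0,0.005],[-0.106,0,0.004,0,0.271,0,0.005],[-0.117,0,0.009,0,0.302,0,0.005]])

```text
time_s: 14.6
eef_pos: [0.7295, 0.204, 0.2257]
eef_rot: [-0.337, 3.048, 0.013]
ft_force: [-4.5, 4.5, -0.6]
opening: 0.0128
```

```bash
python3 -c "
from h import *
s=env.sense();print(s['time_s'],s['ft_force'],s['torque'],s['opening'],s['joint_pos'])
c=cam('scene');save(c,'s2')
rel(tongue(1.38)+.019*down(YAW,.08)[0],YAW,.08)
"
```

```text
14.6 [-4.5439  4.4731 -0.6096] [0.7464 1.2208 0.1721] 0.012776124570195196 [ 0.2244  0.7609  0.8495 -0.0004  1.4554 -1.5665]
shift [ 0.0009 -0.0015 -0.0012] rot [ 0.0002 -0.0053  0.0002] deg 0.3
```

View pics/s2.png

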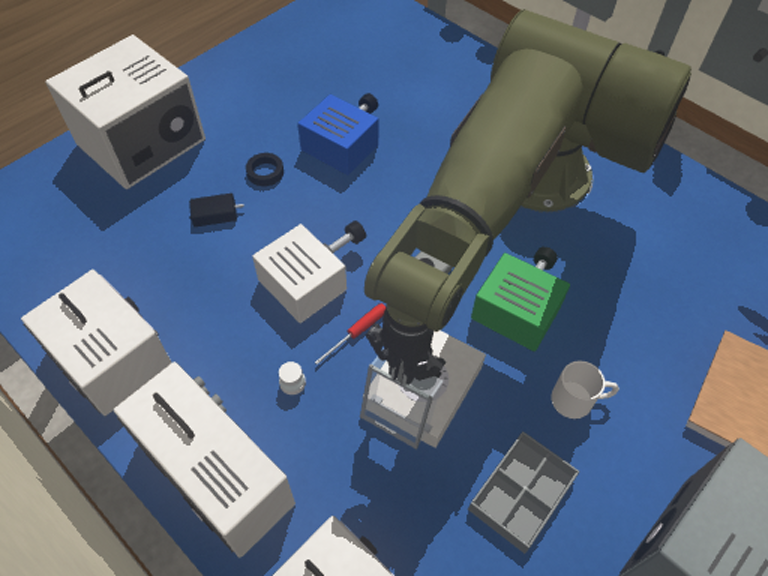

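send_rows(steps=[[0,0,0,0,0,0,0.03],[0,0,0,0,0,0,0.05],[0,0,0,0,0,0,0.06],[0.002,0,0,0,0,0,0.06],[0.01,0,0,0,0,0,0.06],[0.03,0,0,0,0,0,0.06],[0.05,0,0,0,0,0,0.06],[0.08,0,0,0,0,0,0.06],[0.11,0,0,0,0,0,0.06],[0.14,0,0,0,0,0,0.06]])

```text
time_s: 15.65
eef_pos: [0.5928, 0.1733, 0.2154]
eef_rot: [-0.337, 3.048, 0.013]
ft_force: [0.8, 0.7, 0.1]
opening: 0.0604
```

```bash
python3 -c "
from h import *
s=env.sense();print(s['time_s'],s['ft_force'])
c=cam('wrist');save(c,'w5')
rel(U(-.06,0,.25),YAW,0)
"
```

```text
15.65 [0.7744 0.7202 0.1274]
shift [ 0.0172 -0.0015 -0.0365] rot [0.0001 0.0728 0.0003] deg 4.2
```

View pics/w5.png

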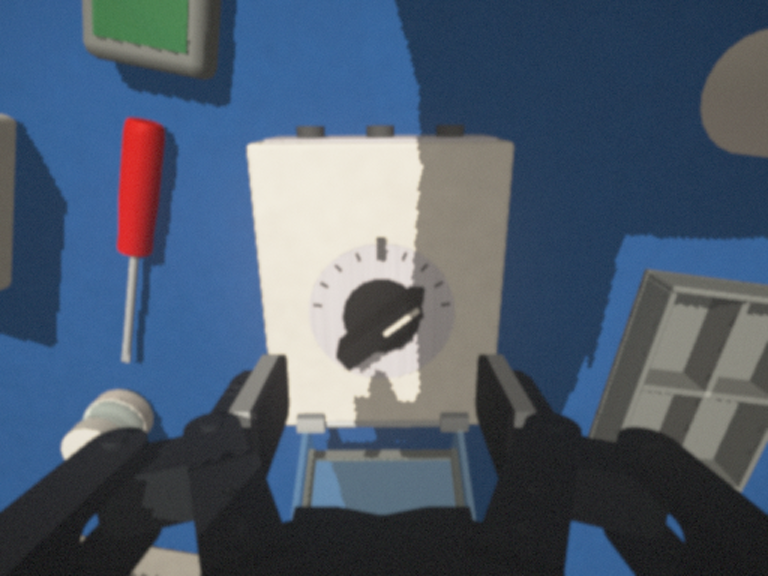

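The hood is open, lying back at (380,480). The dial is centred near (382,315) with its white pointer line running (385,335) to (418,310), and the index mark is at (381,248). Fitting the unit pose and pointer angle.

```bash
python3 -c "
from h import *
c=cam('wrist');save(c,'w5c',(150,80,350,300),2.7)
for n,a,z in [('fl',(248,142),.06),('fr',(513,142),.06),('idx',(381,248),.065),('bl',(288,425),.06),('br',(475,425),.06)]:
    print(n,back(c,a[0]/1.5,a[1]/1.5,z))
print('pred',U(-.1,-.08,.06),U(-.1,.08,.06),U(-.036,0,.065),U(.01,0,.084))
P=[back(c,u/1.5,v/1.5,.094) for u,v in ((385,335),(418,310))];d=P[1]-P[0]
print(P,np.arctan2(d[1],d[0]))
f=c['frame'][150:270,200:320]
g=cv2.cvtColor(f,cv2.COLOR_BGR2GRAY);print(g.min(),g.max())
for n in ['dial_grip','index_mark','hood_hinge','reference_unit']:
  print(n,[(np.round(d['location'],4).tolist(),round(d['conf'],2)) for d in place_of(c,n)[:2]])
"
```

```text
fl [0.5432 0.0811 0.06  ]
fr [0.5089 0.2337 0.06  ]
idx [0.5877 0.1715 0.065 ]
bl [0.7353 0.1346 0.06  ]
br [0.7051 0.2687 0.06  ]
pred [0.5489 0.0801 0.06  ] [0.514  0.2362 0.06  ] [0.5939 0.1721 0.065 ] [0.6388 0.1822 0.084 ]
[array([0.6322, 0.184 , 0.094 ]), array([0.612 , 0.1994, 0.094 ])] 2.4904071727149475
32 236
dial_grip [([0.6394, 0.1853, 0.0838], 0.81), ([0.6258, 0.1825, 0.0025], 0.36)]
index_mark [([0.5937, 0.1753, 0.064], 0.97)]
hood_hinge [([0.7188, 0.1993, 0.0596], 0.65)]
reference_unit [([0.6245, 0.1813, 0.0014], 0.92)]
```

View pics/w5c.png

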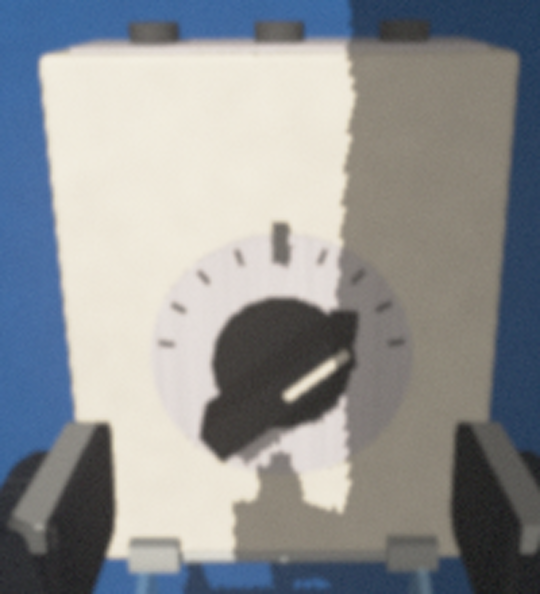

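```bash
python3 -c "
from h import *
p,r=pose()
c=cam('wrist')
print('disc',back(c,254.4,210.7,.062))
# pointer line via threshold
f=cv2.cvtColor(c['frame'],cv2.COLOR_BGR2GRAY)
roi=f[195:235,250:290].astype(float)
cv2.imwrite('pics/roi.png',cv2.resize(f[190:250,215:295],None,fx=8,fy=8,interpolation=cv2.INTER_CUBIC))
C=np.array([.637,.183,.068]); 
t=2.49-np.pi
rel(C+[0,0,.08],t,0); rel(C,t,0)
"
```

```text
disc [0.6405 0.1836 0.062 ]
shift [-0.0378 -0.0002  0.0704] rot [0.0329 0.0704 0.8713] deg 50.1
shift [-0.0318 -0.0002  0.1502] rot [0.0329 0.0704 0.8713] deg 50.1
```

View pics/roi.png

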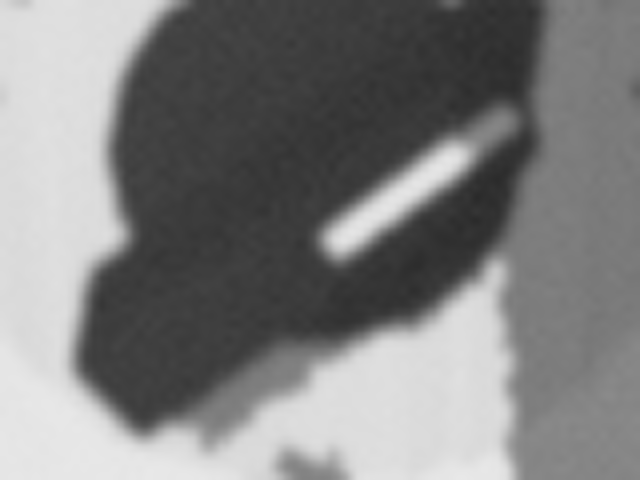

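```bash
python3 -c "
from h import *
c=cam('wrist')
a=back(c,256.9,220.25,.094);b=back(c,278.5,205,.094);d=b-a;t=np.arctan2(d[1],d[0]);print(a,b,t, 'dial',.221+np.pi-t)
C=np.array([.638,.183,.068]); n=np.array([-np.sin(t),np.cos(t)]);print('axis offset of C from line',(C-a)[:2]@n)
t-=np.pi
rel(C+[0,0,.06],t,0); rel(C,t,0)
"
```

```text
[0.6353 0.1848 0.094 ] [0.6166 0.2002 0.094 ] 2.4544920241178776 dial 0.9081006294719156
axis offset of C from line -0.0003068113607696277
shift [-0.0375 -0.0005  0.0901] rot [0.034  0.0695 0.9067] deg 52.1
shift [-0.033  -0.0005  0.15  ] rot [0.034  0.0695 0.9067] deg 52.1
```

Dial ≈ 0.91 rad, and the line passes through my estimated axis within 0.3 mm. Moving above it with the jaws across the bar.

send_rows(steps=[[-0.005,0,0.005,0.005,0.01,0.12,0.06],[-0.01,0,0.02,0.01,0.02,0.24,0.06],[-0.02,0,0.035,0.015,0.03,0.36,0.06],[-0.025,0,0.05,0.018,0.04,0.48,0.06],[-0.03,0,0.06,0.022,0.05,0.6,0.06],[-0.035,0,0.07,0.026,0.06,0.72,0.06],[-0.038,0,0.08,0.03,0.068,0.84,0.06],[-0.038,0,0.085,0.034,0.07,0.907,0.06],[-0.038,0,0.09,0.034,0.07,0.907,0.06],[-0.038,0,0.09,0.034,0.07,0.907,0.06]])

```text
time_s: 17.05
eef_pos: [0.6384, 0.1835, 0.1272]
eef_rot: [-1.055, -2.958, 0.001]
ft_force: [0.0, -0.8, 0.6]
opening: 0.06
```

```bash
python3 -c "
from h import *
c=cam('wrist');save(c,'w6')
C=np.array([.638,.183,.068]); t=2.4545-np.pi
rel(C,t,0)
print(proj(c,C+[0,0,.026])*1.5, proj(c,C)*1.5,env.sense()['joint_pos'])
print(place_of(c,'dial_grip')[:1])
"
```

```text
shift [-0.     -0.0007  0.0598] rot [-0.0005 -0.0006  0.0017] deg 0.1
[381.6764 335.6271] [381.7202 314.1978] [ 0.2248  0.6453  1.2647  0.0002  1.2324 -0.6608]
[{'location': [0.6378, 0.1822, 0.0858], 'conf': 0.7}]
```

View pics/w6.png

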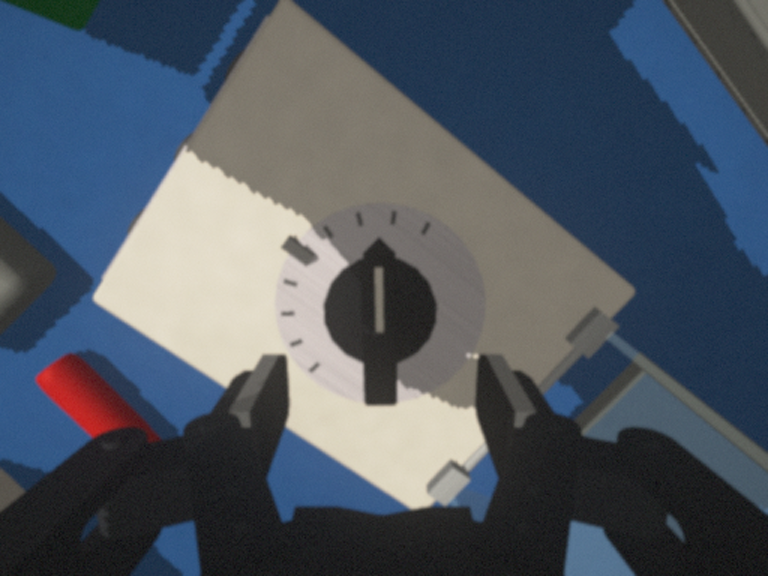

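The bar is vertical in view at x≈380, between the jaws, pointer tip up at (378,240). Descending and gripping.

send_rows(steps=[[0.001,-0.001,0.015,0,0,0,0.06],[0.002,-0.001,0.03,0,0,0,0.06],[0.002,-0.001,0.045,0,0,0,0.05],[0.002,-0.001,0.055,0,0,0,0.04],[0.002,-0.001,0.06,0,0,0,0.035],[0.002,-0.001,0.06,0,0,0,0.03],[0.002,-0.001,0.06,0,0,0,0.02],[0.002,-0.001,0.06,0,0,0,0.01],[0.002,-0.001,0.06,0,0,0,0.005],[0.002,-0.001,0.06,0,0,0,0.005]])

```text
time_s: 18.15
eef_pos: [0.6364, 0.1839, 0.069]
eef_rot: [1.056, 2.959, 0.0]
ft_force: [-4.9, -2.1, 6.3]
opening: 0.0128
```

```bash
python3 -c "
from h import *
s=env.sense();print(s['time_s'],s['ft_force'],s['torque'],s['opening'],s['eef_pos'])
r=pose()[1].as_matrix();print(np.arctan2(r[1,0],r[0,0]), np.pi+.221, r[:,2])
"
```

```text
18.15 [-4.8655 -2.1388  6.3018] [-0.4639  0.7512  0.059 ] 0.012845548406798765 [0.6364 0.1839 0.069 ]
2.45583499722774 3.362592653589793 [ 0.0001  0.     -1.    ]
```

send_rows(steps=[[0,0,0,0,0,-0.1,0.005],[0,0,0,0,0,-0.2,0.005],[0,0,0,0,0,-0.3,0.005],[0,0,0,0,0,-0.4,0.005],[0,0,0,0,0,-0.5,0.005],[0,0,0,0,0,-0.6,0.005],[0,0,0,0,0,-0.7,0.005],[0,0,0,0,0,-0.8,0.005],[0,0,0,0,0,-0.87,0.005],[0,0,0,0,0,-0.906,0.005]])

```text
time_s: 19.15
eef_pos: [0.6361, 0.1827, 0.0691]
eef_rot: [0.349, -3.121, 0.003]
ft_force: [-6.2, -9.7, 3.5]
opening: 0.0129
```

send_rows(steps=[[0,0,0,0,0,0,0.005],[0,0,0,0,0,0,0.005],[0,0,0,0,0,0,0.005],[0,0,0,0,0,0,0.005],[0,0,0,0,0,0,0.005],[0,0,0,0,0,0,0.005],[0,0,0,0,0,0,0.005],[0,0,0,0,0,0,0.005],[0,0,0,0,0,0,0.005],[0,0,0,0,0,0,0.005]])

```text
time_s: 20.15
eef_pos: [0.636, 0.1826, 0.069]
eef_rot: [0.348, -3.12, 0.003]
ft_force: [-4.0, -4.1, 1.7]
opening: 0.0131
```

```bash
python3 -c "
from h import *
s=env.sense();print(s['time_s'],s['ft_force'],s['torque'],s['opening'],s['eef_pos'])
r=pose()[1].as_matrix();print(np.arctan2(r[1,0],r[0,0])%6.2832-np.pi)
c=cam('wrist');save(c,'w7')
"
```

```text
20.15 [-4.0351 -4.1415  1.7213] [-0.5152  0.5461  0.0237] 0.013144383892301123 [0.636  0.1826 0.069 ]
0.22237428296415818
```

View pics/w7.png

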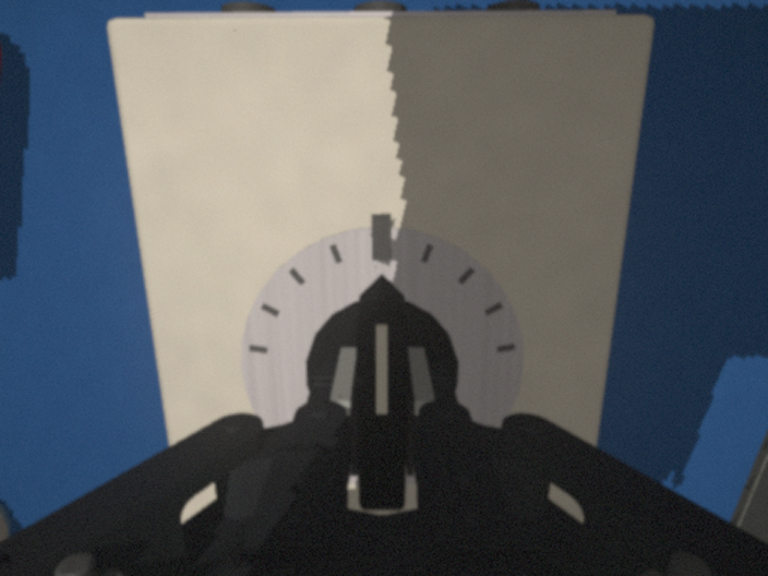

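The pointer tip (381,280), white line (381,370) and index mark (381,238) are in line. Releasing and lifting.

send_rows(steps=[[0,0,0,0,0,0,0.02],[0,0,0,0,0,0,0.035],[0,0,0,0,0,0,0.05],[0,0,0,0,0,0,0.05],[0,0,-0.01,0,0,0,0.05],[0,0,-0.035,0,0,0,0.05],[0,0,-0.07,0,0,0,0.05],[0.02,0,-0.1,0,0,0,0.06],[0.06,0,-0.12,0,0,0,0.07],[0.1,0,-0.13,0,0,0,0.085]])

```text
time_s: 21.2
eef_pos: [0.538, 0.1606, 0.2017]
eef_rot: [-0.348, 3.121, -0.002]
ft_force: [1.2, 0.5, 0.2]
opening: 0.082
```

```bash
python3 -c "
from h import *
s=env.sense();print(s['time_s'],s['ft_force'],s['eef_pos'])
c=cam('wrist');save(c,'w8')
rel((.479,-.159,.2),-.063)
"
```

```text
21.2 [1.2471 0.5171 0.1861] [0.538  0.1606 0.2017]
shift [ 0.1234 -0.299   0.0027] rot [-0.0016 -0.0009  0.2858] deg 16.4
```

View pics/w8.png

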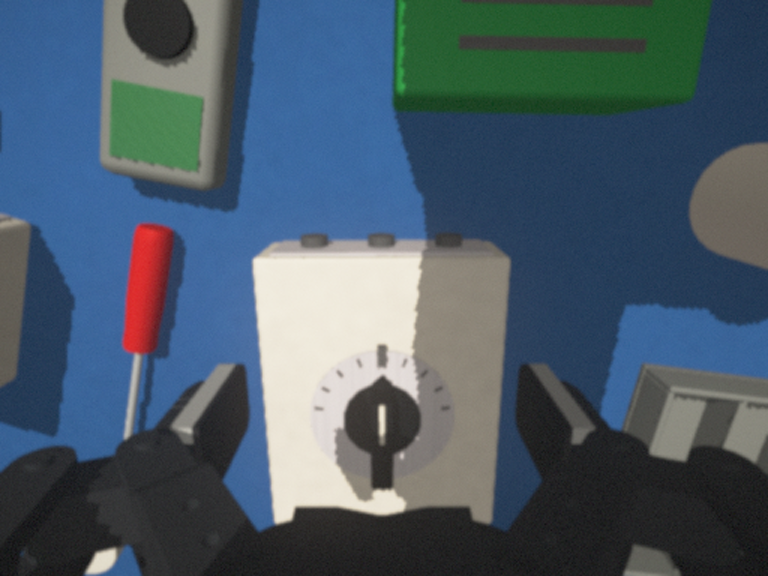

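The dial is on the mark after release: mark at (381,356), tip at (381,380), tail at (381,485). Moving back to the knob.

send_rows(steps=[[0.013,-0.03,0,0,0,0.028,0.085],[0.026,-0.06,0,0,0,0.057,0.085],[0.04,-0.095,0,0,0,0.09,0.085],[0.054,-0.13,0,0,0,0.124,0.085],[0.068,-0.165,0,0,0,0.158,0.085],[0.083,-0.2,0,0,0,0.19,0.085],[0.097,-0.235,0,0,0,0.225,0.085],[0.11,-0.265,0,0,0,0.255,0.085],[0.12,-0.29,0.002,0,0,0.278,0.085],[0.123,-0.299,0.003,0,0,0.286,0.085]])

```text
time_s: 22.25
eef_pos: [0.4791, -0.1609, 0.2004]
eef_rot: [0.104, 3.14, -0.003]
ft_force: [-0.7, 0.3, 0.5]
opening: 0.085
```

send_rows(steps=[[0,0,0,0,0,0,0.085],[0,0,0,0,0,0,0.085],[0,0,0,0,0,0,0.085],[0,0,0,0,0,0,0.085],[0,0,0,0,0,0,0.085],[0,0,0,0,0,0,0.085],[0,0,0,0,0,0,0.085],[0,0,0,0,0,0,0.085],[0,0,0,0,0,0,0.085],[0,0,0,0,0,0,0.085]])

```text
time_s: 23.25
eef_pos: [0.479, -0.161, 0.2003]
eef_rot: [0.104, 3.14, -0.003]
ft_force: [-0.1, -0.5, 0.7]
opening: 0.0853
```

```bash
python3 -c "
from h import *
s=env.sense();print(s['time_s'],s['ft_force'],s['eef_pos'])
c=cam('wrist');save(c,'w9')
print(place_of(c,'knob_head')[:1])
rel((.4775,-.159,.038),-.063)
"
```

```text
23.25 [-0.0946 -0.4686  0.6894] [ 0.479  -0.161   0.2003]
[{'location': [0.4798, -0.1583, 0.0574], 'conf': 0.95}]
shift [0.0017 0.0022 0.1624] rot [-0.0021  0.0002 -0.003 ] deg 0.2
```

View pics/w9.png

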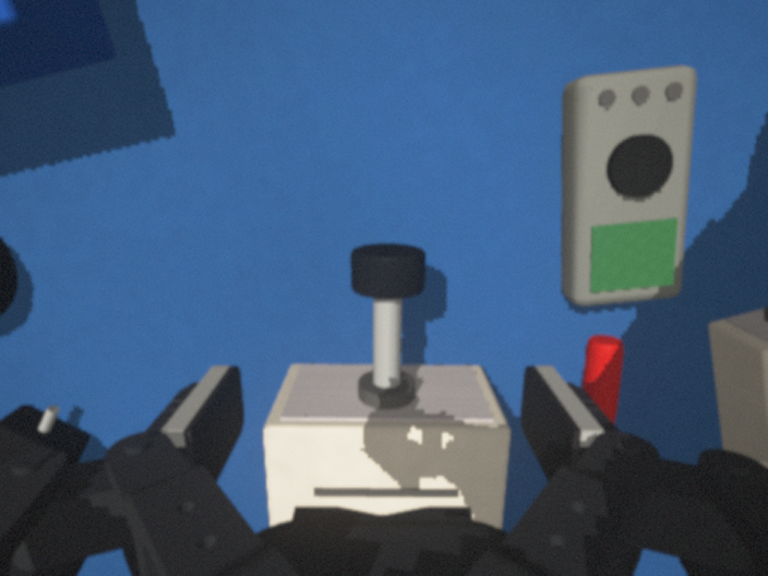

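The knob is still out, head at (388,270). I'll shift 2 mm along +y, descend, grip and push in.

send_rows(steps=[[0,0.002,0.03,0,0,-0.003,0.085],[0,0.002,0.06,0,0,-0.003,0.085],[0,0.002,0.09,0,0,-0.003,0.085],[0,0.002,0.12,0,0,-0.003,0.085],[0,0.002,0.145,0,0,-0.003,0.085],[0,0.002,0.158,0,0,-0.003,0.085],[0,0.002,0.162,0,0,-0.003,0.085],[0,0.002,0.162,0,0,-0.003,0.075],[0,0.002,0.162,0,0,-0.003,0.06],[0,0.002,0.162,0,0,-0.003,0.05]])

```text
time_s: 24.35
eef_pos: [0.4797, -0.1595, 0.0394]
eef_rot: [0.099, 3.138, -0.004]
ft_force: [0.6, -0.4, -0.3]
opening: 0.0505
```

send_rows(steps=[[0,0,0,0,0,0,0.046],[0,0,0,0,0,0,0.042],[0,0,0,0,0,0,0.035],[0,0,0,0,0,0,0.035],[0,0,0,0,0,0,0.035],[0,0,0,0,0,0,0.035],[0,0,0,0,0,0,0.035],[0,0,0,0,0,0,0.035],[0,0,0,0,0,0,0.035],[0,0,0,0,0,0,0.035]])

```text
time_s: 25.35
eef_pos: [0.4798, -0.1581, 0.0402]
eef_rot: [0.099, 3.138, -0.001]
ft_force: [-3.0, 15.1, 8.3]
opening: 0.0447
```

send_rows(steps=[[-0.004,0,0,0,0,0,0.035],[-0.008,0,0,0,0,0,0.035],[-0.012,0,0,0,0,0,0.035],[-0.016,0,0,0,0,0,0.035],[-0.02,0,0,0,0,0,0.035],[-0.024,0,0,0,0,0,0.035],[-0.028,0,0,0,0,0,0.035],[-0.03,0,0,0,0,0,0.035],[-0.031,0,0,0,0,0,0.035],[-0.031,0,0,0,0,0,0.035]])

```text
time_s: 26.35
eef_pos: [0.5098, -0.1601, 0.0403]
eef_rot: [-0.099, -3.139, 0.001]
ft_force: [-8.9, 0.2, 4.8]
opening: 0.0441
```

send_rows(steps=[[0,0,0,0,0,0,0.055],[0,0,0,0,0,0,0.065],[0,0,0,0,0,0,0.075],[0,0,0,0,0,0,0.085],[0,0,0,0,0,0,0.085],[0.002,0,-0.03,0,0,0,0.085],[0.004,0,-0.07,0,0,0,0.085],[0.008,0,-0.11,0,0,0,0.085],[0.01,0,-0.15,0,0,0,0.085],[0.01,0,-0.18,0,0,0,0.085]])

```text
time_s: 27.35
eef_pos: [0.5, -0.1594, 0.2231]
eef_rot: [0.099, 3.139, -0.002]
ft_force: [0.6, -0.5, 0.2]
opening: 0.085
```

```bash
python3 -c "
from h import *
s=env.sense();print(s['time_s'],s['ft_force'],s['eef_pos'])
c=cam('wrist');save(c,'w10')
print(place_of(c,'knob_head')[:1])
c=cam('scene');save(c,'s3')
"
```

```text
27.35 [ 0.6449 -0.5097  0.1577] [ 0.5    -0.1594  0.2231]
[{'location': [0.5108, -0.1621, 0.0548], 'conf': 0.72}]
```

View pics/w10.png

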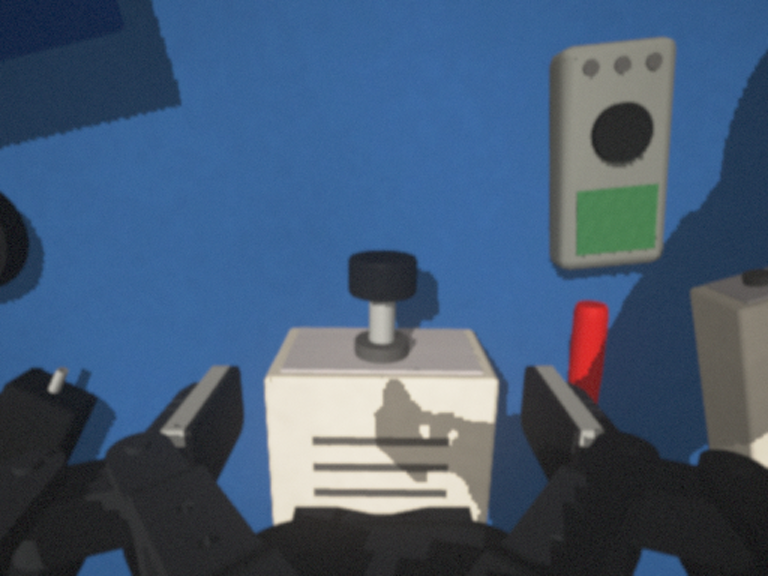

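View pics/s3.png

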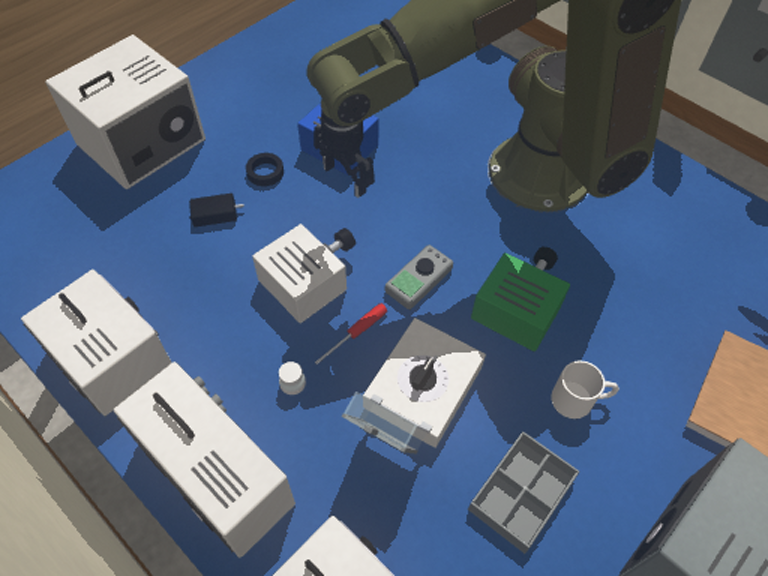

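The knob is back in at (382,275), with the stem as short as at the start. The hood lies back at (385,420), the dial is on its mark, and nothing else has moved. Handing in.

```bash
python3 -c "
from h import *
print(env.close_job(),env.sense()['time_s'])"
```

```text
the job is handed in; nothing more can be done
the job is handed in; nothing more can be done
```

The job is done and handed in at about 27.5 s of the 72 s allowed.

- **Switch on:** I pulled the knob on the white box 30 mm out. The next wrist picture showed it staying out, and it was still out when I came back to it.
- **Hood:** I lifted it by the tongue to about 1.38 rad and let go. It fell back and is lying open in the last scene picture.
- **Dial:** It started at about 0.91 rad. I gripped the bar and turned it until the jaws were square to the unit. After release, the pointer line, tip, tail and index mark all sat within about a pixel of one line in the wrist picture.
- **Switch off:** I pushed the knob in against its stop, feeling about 9 N. The final wrist picture shows the stem as short as at the start, and `place_of` put the head at x = 0.511 against 0.508 before.

**Checks that disagreed:** The unit's x position differed by up to about 5 mm between estimates, so I used a middle value for the dial. The finger opening read about 1 mm below the known widths throughout. The wrist force reading stayed around 25 N or less after each move; I did not watch it during moves. In the last pictures the bystanders are where they were and the gripper is clear of everything.

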